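# Reset the length stop of a notched work nest and load a hardwood packer

## Task

Set up the notched work nest for the short hardwood packer: lift the stop with the orange tab out of its notches and drop it fully home in the pair of notches marked with yellow paint. Then hook one end of the packer under the nose of the nest at a tilt and swing the other end down, so that it lies flat on the two rails between the nose and the stop. Let go, and leave the brush and the other loose tools where they are.

Things in the scene. Friction and masses are not known exactly. Their poses are not given: they have to be found in the camera images.
- nest: Fixed work nest: aluminium base 110x310x10 mm, two steel rails along y, black nose at the +y end. Origin on the bench midway between the rails, below the middle of the packer's final place; y along the rails to the nose, z up. Rails 14 wide at x = 12 to 26 and -12 to -26, tops 36 above the bench. Notch pairs 13 wide, 12 deep at y = -35.5, -60.5, -85.5, -110.5, -135.5. Bolt heads 19 high near base corners.
- nest_mark (a point): Point midway between the rails at rail-top height over the notch pair marked in yellow (nest y = -110.5 mm): yellow paint on the notch floors and a yellow stripe on the base at either side; other notches have only a thin dark line. Axes as the nest's.
- nest_nose (a point): Point midway between the rails at rail-top height on the nose's end wall (nest y = 90.5 mm), which the packer's end faces. Over it a lip reaches 14 mm back (-y) from the wall, underside 33 mm and top 45 mm above the rail tops. Below the lip two side cheeks, 20 mm long from the wall, leave a pocket 55 mm wide. With the stop in the marked notches its face is 181 mm from this wall.
- stop_tab (a point): Middle of the upright orange tab of the stop: tab 40 (x) by 12 (y) mm, from 28 mm below to 20 mm above this point; take it from above, fingers closing along y. The point is 76 mm above the bench when seated, 40 mm above and 10 mm to -y of point stop_saddle. A 20 mm high bar stands on the saddle's +y edge, its top 20 mm below this point. Axes parallel to the nest's.
- stop_saddle (a point): Loose steel stop, 0.35 kg: centre of the saddle's underside, on the rail tops. Saddle 67 (x) by 40 (y), 12 high; its +y side is the stop face. Below, a tongue 10 wide (y), rounded at its foot, hangs 10 mm into the notches, centred on this point; side plates hang 20 mm outside the rails, 2.5 mm play each side, still guiding when it is lifted 12 to 18. Starts at nest y = -60.5, two pairs from the mark.
- packer_middle (a point): Centre of the short old brown hardwood packer, a block 48 (x) by 175 (y) by 27 mm (z), 0.16 kg, lying on the bench left or right of the nest. y is its length; either end may go under the nose. Loaded, its centre is 49.5 mm above the bench over the nest's origin, about 3 mm to spare at each end; because of the lip it cannot be lowered level.
- brush: Dust brush with wooden handle, 42x215x25 mm, lying on the bench on the side of the nest where the packer is not; origin under its middle; leave it there
- driver: Screwdriver with yellow handle, 29x214x26 mm, lying on the bench; origin under its middle; leave it there
- marker: Marker pen, 16x122x17 mm, lying on the bench; origin under its middle; leave it there
- pliers: Long black pliers, 178x56x18 mm, lying on the bench; origin under their middle; leave them there
- case: Small black case, 84x58x49 mm, behind the nest; origin under its middle; leave it there

How it is judged:
By the outcome, as a careful person would: the job done as asked, in the order asked, and still so for the second after the job is handed in, with the robot touching nothing.
It also fails if it takes over 54 s, if anything falls off the work surface, if the arm or the gripper's body presses on something with over 40 N, if the wrist force passes 120 N, or if a joint passes its speed limit or range.

## Robot

A 6-joint arm with a two-finger parallel gripper is mounted at the origin on a cart in front of the work surface, level with it; the furniture and walls round the work are solid. World frame = base frame: x ahead of the robot, y to its left, z up, the work surface at z = 0. Lengths are in m, angles in degrees, forces in N, time in s.
With the tool pointing down it reaches from about 0.3 to 0.875 m from the base axis. Payload 6.4 kg.
Tool frame: the origin (TCP) lies midway between the tips of the shut fingers; the grasp point (between the pads) lies 19 mm behind it (env.grip_depth is the distance from the TCP to the grasp point, in m); z points along the fingers, y is the direction in which the jaws open and shut (so a half turn about z gives the same grasp; the last joint's range is limited). The gripper opens to 85 mm and grips with 20 to 120 N. Pads are 22 mm wide; open, the fingers measure 114 mm over their backs; the gripper's body (76 mm by 85 mm) begins 54 mm behind the grasp point. The pads swing forward as they close: fully open they stand 13 mm farther back than shut.
Start: joints at [-11.82, 10.359, 92.074, -0, 77.567, -11.82], TCP at [0.575, 0, 0.231] pointing down, gripper open.
Joint ranges: [-171.53, 171.53], [-51.25, 118.39], [17.06, 147.69], [-65.23, 245.23], [0, 150.52], [-178.68, 178.68]. Speed limits (degrees/s): [147.25, 147.25, 172.46, 180, 180, 180].

## Interface

Orientations are given as [roll, pitch, yaw] about the fixed x, y, z axes, in that order (R = Rz(yaw) Ry(pitch) Rx(roll)).
In Python, from cell import env gives the robot as it stands. The module is installed in compiled form; this text tells all that it offers.
- The arm moves only by the tool move_arm, never from a script. Its argument "series" is a list of rows, each a list of 7 numbers: the shift along the tool's x, y, z scaled (see below), then the turn, a rotation vector about the tool's x, y, z scaled (see below), then the gripper's target within -1 to 1 (shut at 1, half-way at 0, fully open at -1). A call has 1 to 10 rows; each row shifts and turns the commanded pose from where the row before left it, along the tool's axes as they then stand; what a row does not reach is not made up. The controller multiplies each number of a shift by 0.5 m and each number of a turn by 5 degrees. A row lasts 1/10 s, in which the tool goes at most 50 mm and 8.59 degrees, less where a joint would pass 70% of its speed; a pose out of reach is approached as far as the arm can. A call with a number of a shift or a turn outside -1 to 1 is refused whole. A call with a gripper value outside its range is refused whole. The fingers move at their own pace and stop on an object; the grip force is fixed at half the most. Time passes only in rows, so rows that do not move let the fingers close. It gives the time, the measured TCP pose, the force and the opening at its end, in the units of the state.
- env.sense(): the state, without advancing time (a new reading comes with each control period).
- env.capture(name): name is "scene" or "side" or "wrist"; returns a dict with "color" (480x640x3 uint8, blue, green, red), "fovy" (degrees; the focal length in pixels is half the picture's height over the tangent of half this angle, whatever the lens; pixels are square), "cx", "cy" (the principal point, pixels), "xyz" and "rotation" of the camera in the world. Camera axes: x right, y down, z forward; pixel columns grow to the right and rows downward; lengths in m; the calibration is good to about 2 mm. A picture is of the moment at which its call begins. There is no depth.
- env.sign_off(): hands the job in, once; it reports no verdict.
The state is a dict: "time": time; "q": joint angles; "qvel": joint speeds; "joint_efforts": joint torques, N m; "ee_pos": TCP position; "eef_rot": TCP orientation; "ft_force": force on the tool from outside, world axes, zero at the start; "ft_torque": the same for the moment, N m; "gripper_width": opening from 0.0 (shut) to 1.0 (fully open).
Only numpy, scipy, OpenCV 4.12 (cv2) and the standard library are available. Lean on these libraries where they do the work, as an engineer would, in place of code of your own. Each camera call takes 0.05 s, during which the arm holds its last target.

## Working session

There is one attempt and no reset: what is moved stays moved. The work goes in short steps, Python scripts to look and compute and a tool call to move; the robot and the scene stay as the last step left them, time stands still between calls to the robot, and variables do not carry over. Pictures are saved under pics/ and viewed, and the job is handed in when it is done.

Besides the shell and the picture viewer there is one more tool, called after "Call:" as name([rows], argument=value, ...), one row to a line, values as JSON. move_arm: Moves the arm, as the interface text tells. Shifts and turns lie within -1 to 1; 1 stands for 0.5 m of shift or 5 degrees of turn. Its arguments: {"type":"object","properties":{"series":{"type":"array"}},"required":["series"]}

```bash
mkdir -p pics; ls
cat > h.py <<'E'
from cell import env
import numpy as np, cv2
def snap(n,f):
    c=env.capture(n); cv2.imwrite(f'pics/{f}.png',c['color'])
    np.savez(f'pics/{f}.npz',**{k:np.array(v) for k,v in c.items()})
    return c
def load(f): return dict(np.load(f'pics/{f}.npz'))
def ray(c,u,v):
    f=240/np.tan(np.radians(float(c['fovy']))/2)
    d=np.array([(u-c['cx'])/f,(v-c['cy'])/f,1.0]); R=np.array(c['rotation'])
    if R.shape!=(3,3): print('rot',R)
    return np.array(c['xyz']),R@d
def onz(c,u,v,z):
    o,d=ray(c,u,v); return o+d*(z-o[2])/d[2]
def proj(c,p):
    f=240/np.tan(np.radians(float(c['fovy']))/2)
    q=np.array(c['rotation']).T@(np.array(p)-c['xyz']); return q[0]/q[2]*f+c['cx'],q[1]/q[2]*f+c['cy']
E
python3 - <<'E'
from h import *
for n in ['scene','side','wrist']:
    c=snap(n,n+'0'); print(n,c['fovy'],c['cx'],c['cy'],c['xyz'],c['rotation'])
print(env.sense(), env.grip_depth)
E
```

```text
pics
scene 47.646511614349485 337.7394942980388 235.43358904842438 [-0.28865486 -0.3689868   0.95494281] [-133.07275813   -1.19598225  -64.20984099]
side 50.000648576982215 322.5396906723256 243.91698591417438 [-0.16090775  1.06274432  0.86747647] [-122.56338606    1.11662558 -147.04226455]
wrist 65.46139014586052 318.8079399707904 236.03338836319728 [0.57446068 0.07902554 0.37330493] [1.62023283e+02 6.87042050e-02 1.94101525e-02]
{'time': 0.15, 'q': array([-1.18201204e+01,  1.03936148e+01,  9.21168522e+01, -5.48463255e-04,
        7.75670864e+01, -1.18194947e+01]), 'qvel': array([-0.0566615 , -0.19733811, -0.2022405 , -0.00791664, -0.0522559 ,
       -0.03355937]), 'joint_efforts': array([ 1.94259010e-03, -4.45260644e+01, -3.51692533e+01, -1.26067753e-04,
        5.82284134e-03,  2.14055274e-05]), 'ee_pos': array([5.74591305e-01, 9.99796552e-05, 2.30590254e-01]), 'eef_rot': array([-1.79923981e+02, -1.53611165e-02,  8.99994826e+01]), 'ft_force': array([-0.78622116,  0.13270881, -0.02178776]), 'ft_torque': array([-0.00886895, -0.01681464,  0.01299775]), 'gripper_width': 1.0025742009772967} 0.0187
```

Run:
```python
s=open('h.py').read()
s=s.replace("R=np.array(c['rotation'])\n    if R.shape!=(3,3): print('rot',R)","R=rot(c['rotation'])").replace("np.array(c['rotation']).T","rot(c['rotation']).T")
s=s.replace("def snap","from scipy.spatial.transform import Rotation as Ro\ndef rot(e): return Ro.from_euler('xyz',e,degrees=True).as_matrix()\ndef snap")
open('h.py','w').write(s)
```

```text
(no output)
```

View pics/scene0.png

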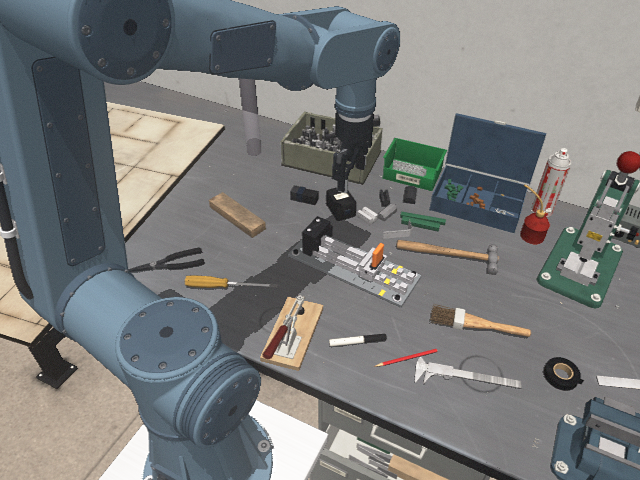

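View pics/side0.png

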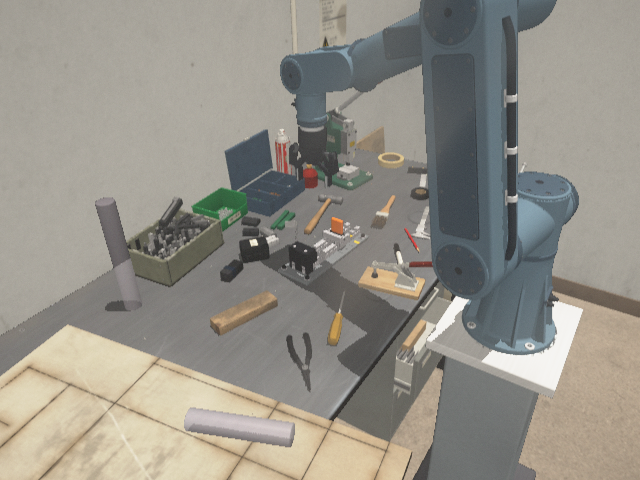

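View pics/wrist0.png

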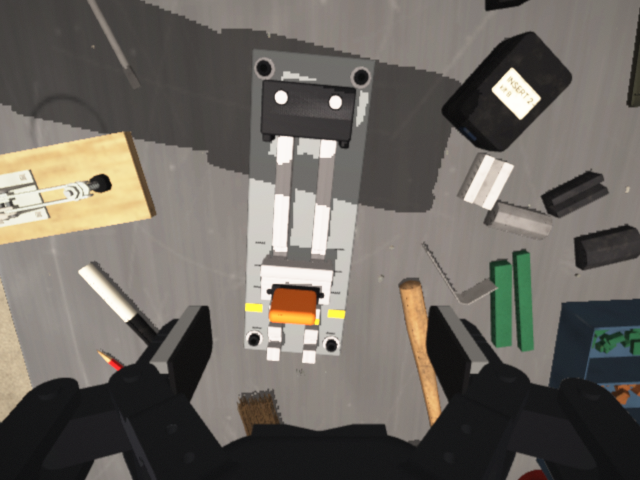

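Run:
```python
from h import *
c=load('wrist0'); im=c['color']; hsv=cv2.cvtColor(im,cv2.COLOR_BGR2HSV)
def blobs(m,a=30):
    n,l,s,ce=cv2.connectedComponentsWithStats(m.astype(np.uint8))
    return [(s[i],ce[i]) for i in range(1,n) if s[i][4]>a]
H,S,V=cv2.split(hsv)
ye=(H>=22)&(H<=34)&(S>140)&(V>120)
for s,ce in blobs(ye): print('yel',s,ce,onz(c,*ce,0.010),onz(c,*ce,0.026))
og=(H>=5)&(H<21)&(S>180)&(V>100)
for s,ce in blobs(og): print('or',s,ce,onz(c,*ce,0.096))
roi=im[30:370,230:390]; cv2.imwrite('pics/roi.png',cv2.resize(roi,None,fx=1.76*2*.5,fy=1.76,interpolation=cv2.INTER_CUBIC))
# nest corner estimates
for p in [(253,50),(376,61),(245,350),(340,356)]: print(p,onz(c,*p,0.010))
c=load('scene0');hsv=cv2.cvtColor(c['color'],cv2.COLOR_BGR2HSV);H,S,V=cv2.split(hsv)
m=(H>=8)&(H<=22)&(S>60); m[:, :190]=0;m[:,280:]=0;m[:180]=0;m[250:]=0
b=max(blobs(m),key=lambda t:t[0][4]);print(b)
ct=max(cv2.findContours(m.astype(np.uint8),0,2)[0],key=cv2.contourArea); print(cv2.boxPoints(cv2.minAreaRect(ct)))
cv2.imwrite('pics/sc.png',cv2.resize(c['color'][170:320,190:440],None,fx=3.2,fy=3.2,interpolation=cv2.INTER_CUBIC))
c=load('side0');cv2.imwrite('pics/sd.png',cv2.resize(c['color'][200:350,190:390],None,fx=4,fy=4,interpolation=cv2.INTER_CUBIC))
```

```text
yel [245 304  17   7 112] [253.33035714 307.        ] [ 0.50269648 -0.12026103  0.01      ] [ 0.50585699 -0.11148442  0.026     ]
yel [328 310  17   8 119] [336.28571429 313.26890756] [ 0.59325826 -0.12787189  0.01      ] [ 0.59243041 -0.1187601   0.026     ]
yel [273 315  33   4  69] [286.60869565 316.95652174] [ 0.53866444 -0.13250072  0.01      ] [ 0.54024091 -0.12318508  0.026     ]
or [ 270  288   46   37 1314] [293.42770167 304.82800609] [ 0.55310105 -0.07103245  0.096     ]
(253, 50) [0.5160478  0.13335496 0.01      ]
(376, 61) [0.62477989 0.12453489 0.01      ]
(245, 350) [ 0.49029055 -0.17498699  0.01      ]
(340, 356) [ 0.59831213 -0.18285437  0.01      ]
(array([ 209,  192,   57,   45, 1110], dtype=int32), array([237.08108108, 214.22072072]))
[[205.73883 204.6879 ]
 [217.05093 188.42676]
 [267.9146  223.81018]
 [256.6025  240.07132]]
```

View pics/roi.png

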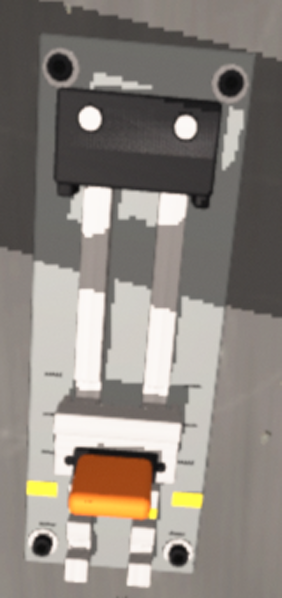

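View pics/sc.png

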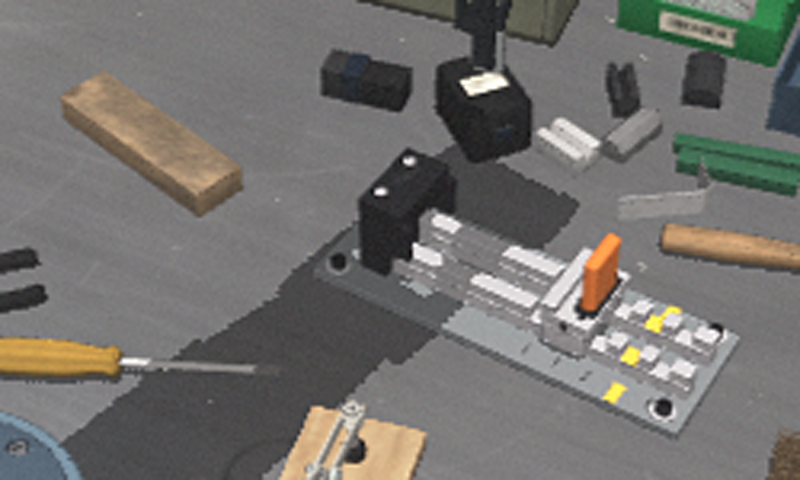

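View pics/sd.png

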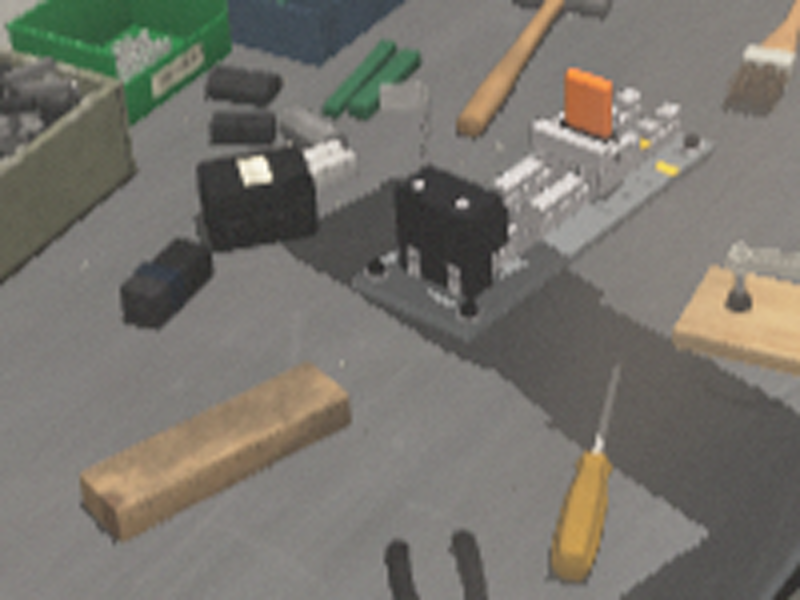

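```bash
cat >> h.py <<'E'
YAW=np.radians(-4.75); O=np.array([.5572,-.0140,0])
def n2w(p):
    c_,s_=np.cos(YAW),np.sin(YAW); return O+np.array([c_*p[0]-s_*p[1],s_*p[0]+c_*p[1],p[2]])
E
python3 - <<'E'
from h import *
# predicted vs seen
def blob(c):
    H,S,V=cv2.split(cv2.cvtColor(c['color'],cv2.COLOR_BGR2HSV)); m=((H>=5)&(H<16)&(S>180)&(V>100)).astype(np.uint8)
    n,l,s,ce=cv2.connectedComponentsWithStats(m); return [(s[i],ce[i].round(1)) for i in range(1,n) if s[i][4]>80]
for n in ['wrist0','scene0','side0']:
    c=load(n); print(n,blob(c))
    print(' tab top corners',[np.round(proj(c,n2w((x,y,.096))),1).tolist() for x in(-.02,.02) for y in (-.0765,-.0645)])
    print(' tab box mid',np.round(proj(c,n2w((0,-.0705,.076))),1))
    print(' nose lip top corners(edge)',[np.round(proj(c,n2w((x,.0765,.081))),1).tolist() for x in(-.03,.03)])
    print(' stripes',[np.round(proj(c,n2w((x,-.1105,.010))),1).tolist() for x in(-.045,.045)])
s,d=load('scene0'),load('side0')
P=np.array([(60,97),(103,73),(242,177),(200,197)])/3.2+[190,170]
a=np.array([onz(s,*p,.027) for p in P]); print(a.round(4),a.mean(0))
Q=np.array([(82,487),(308,364),(348,401),(120,515)])/4+[190,200]
b=np.array([onz(d,*p,.027) for p in Q]); print(b.round(4),b.mean(0))
E
```

```text
wrist0 [(array([ 270,  288,   46,   33, 1050], dtype=int32), array([293.8, 301.5]))]
 tab top corners [[267.6, 323.4], [268.2, 310.8], [314.8, 326.9], [316.0, 314.4]]
 tab box mid [293.3 307.2]
 nose lip top corners(edge) [[265.3, 134.7], [344.2, 141.5]]
 stripes [[253.8, 307.1], [336.0, 313.2]]
scene0 []
 tab top corners [[376.2, 254.0], [371.5, 252.0], [384.4, 243.5], [379.7, 241.6]]
 tab box mid [377.4 254. ]
 nose lip top corners(edge) [[316.0, 236.8], [329.3, 222.4]]
 stripes [[381.7, 292.6], [398.9, 268.3]]
side0 []
 tab top corners [[342.8, 219.5], [340.5, 221.2], [332.1, 215.7], [329.8, 217.3]]
 tab box mid [336.3 224.1]
 nose lip top corners(edge) [[313.8, 247.2], [297.5, 240.5]]
 stripes [[355.7, 241.5], [332.5, 232.6]]
[[0.5806 0.4114 0.027 ]
 [0.6234 0.3981 0.027 ]
 [0.5642 0.2251 0.027 ]
 [0.5292 0.2421 0.027 ]] [0.57431617 0.31917105 0.027     ]
[[0.6115 0.4102 0.027 ]
 [0.5688 0.2394 0.027 ]
 [0.5223 0.2566 0.027 ]
 [0.5738 0.417  0.027 ]] [0.56908676 0.33081465 0.027     ]
```

Call:
move_arm([
  [0, 0, 0.008, 0, 0, 1, -1],
  [0, 0, 0.008, 0, 0, 1, -1],
  [0, 0, 0.008, 0, 0, 1, -1],
  [0, 0, 0.008, 0, 0, 1, -1],
  [0, 0, 0.008, 0, 0, 1, -1],
  [0, 0, 0.008, 0, 0, 1, -1],
  [0, 0, 0.008, 0, 0, 1, -1],
  [0, 0, 0.008, 0, 0, 1, -1],
  [0, 0, 0.008, 0, 0, 1, -1],
  [0, 0, 0.008, 0, 0, 1, -1],
])

```text
time: 1.15
ee_pos: [0.5748, 0.0001, 0.1908]
eef_rot: [-180.0, 0.0, 39.8]
ft_force: [0.7, -1.8, -0.9]
gripper_width: 0.999
```

Call:
move_arm([
  [0, 0, 0.008, 0, 0, 1, -1],
  [0, 0, 0.008, 0, 0, 1, -1],
  [0, 0, 0.008, 0, 0, 1, -1],
  [0, 0, 0.008, 0, 0, 1, -1],
  [0, 0, 0.008, 0, 0, 1, -1],
  [0, 0, 0.008, 0, 0, 1, -1],
  [0, 0, 0.008, 0, 0, 1, -1],
  [0, 0, 0.008, 0, 0, 1, -1],
  [0, 0, 0.008, 0, 0, 0.95, -1],
  [0, 0, 0, 0, 0, 0, -1],
])

```text
time: 2.15
ee_pos: [0.5743, 0.0001, 0.1543]
eef_rot: [-180.0, 0.1, -4.8]
ft_force: [-0.4, -0.2, 0.2]
gripper_width: 1.002
```

```bash
cat >> h.py <<'E'
def togo(target,R=None):
    s=env.sense(); R0=rot(s['eef_rot']); d=R0.T@(np.array(target)-s['ee_pos'])
    print('t',round(s['time'],2),'pos',np.round(s['ee_pos'],4),'rpy',np.round(s['eef_rot'],2),'F',np.round(s['ft_force'],1),'w',round(s['gripper_width'],3))
    print(' shift units',np.round(d/0.5,4))
    if R is not None: print(' turn units',np.round(np.degrees(Ro.from_matrix(R0.T@rot(R)).as_rotvec())/5,3))
E
python3 -c "
from h import *
togo(n2w((0,-.0705,.060)),[180,0,-4.75])"
```

```text
t 2.15 pos [5.743e-01 1.000e-04 1.543e-01] rpy [-1.7999e+02  1.1000e-01 -4.7900e+00] F [-0.4 -0.2  0.2] w 1.002
 shift units [-0.0313  0.1721  0.1887]
 turn units [-0.003  0.021 -0.008]
```

Call:
move_arm([
  [-0.008, 0.043, 0, 0, 0, 0, -1],
  [-0.008, 0.043, 0, 0, 0, 0, -1],
  [-0.008, 0.043, 0, 0, 0, 0, -1],
  [-0.007, 0.043, 0, 0, 0, 0, -1],
  [0, 0, 0.03, 0, 0, 0, -1],
  [0, 0, 0, 0, 0, 0, -1],
])

```text
time: 2.75
ee_pos: [0.551, -0.084, 0.1381]
eef_rot: [-179.9, 0.2, -4.7]
ft_force: [-0.4, 0.5, -0.7]
gripper_width: 0.997
```

```bash
python3 -c "
from h import *
c=snap('wrist','w1')
togo(n2w((0,-.0705,.060)),[180,0,-4.75])
print([np.round(proj(c,n2w((x,y,.096))),1).tolist() for x in(-.02,.02) for y in (-.0765,-.0645)])"
```

```text
t 2.8 pos [ 0.5514 -0.0836  0.1388] rpy [-1.7993e+02  1.7000e-01 -4.7000e+00] F [-0.5  0.1 -0.5] w 1.0
 shift units [0.0006 0.0015 0.1576]
 turn units [-0.014  0.035  0.009]
[[329.7, 302.1], [307.9, 302.1], [330.4, 233.2], [307.3, 233.1]]
```

View pics/w1.png

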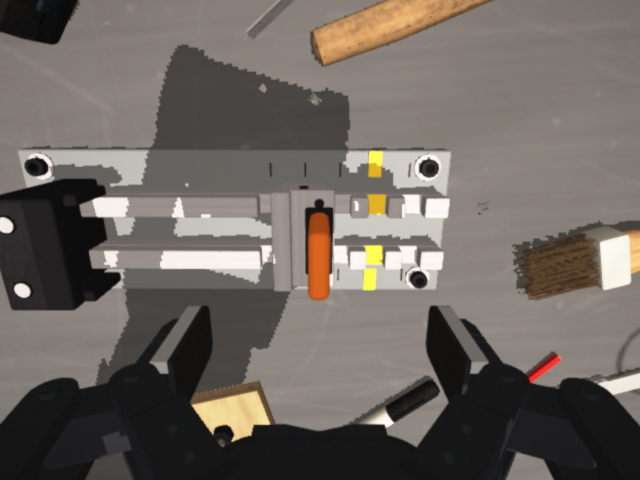

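The tab's top spans columns 308–330 and rows to 300, matching the prediction. Now lowering and gripping.

Call:
move_arm([
  [0, 0.001, 0.04, 0, 0, 0, -1],
  [0, 0, 0.04, 0, 0, 0, -1],
  [0, 0, 0.04, 0, 0, 0, -1],
  [0, 0, 0.025, 0, 0, 0, -1],
  [0, 0, 0.012, 0, 0, 0, -1],
  [0, 0, 0, 0, 0, 0, 1],
  [0, 0, 0, 0, 0, 0, 1],
  [0, 0, 0, 0, 0, 0, 1],
  [0, 0, 0, 0, 0, 0, 1],
  [0, 0, 0, 0, 0, 0, 1],
])

```text
time: 3.8
ee_pos: [0.5528, -0.085, 0.0624]
eef_rot: [180.0, -0.1, -4.8]
ft_force: [0.6, -0.5, 6.0]
gripper_width: 0.143
```

Call:
move_arm([
  [0, 0, 0, 0, 0, 0, 1],
  [0, 0, 0, 0, 0, 0, 1],
  [0, 0, 0, 0, 0, 0, 1],
])

```text
time: 4.1
ee_pos: [0.5528, -0.0851, 0.0624]
eef_rot: [180.0, -0.1, -4.8]
ft_force: [-0.7, 0.8, 5.5]
gripper_width: 0.129
```

Call:
move_arm([
  [0, 0, -0.01, 0, 0, 0, 1],
  [0, 0, -0.01, 0, 0, 0, 1],
  [0, 0, -0.012, 0, 0, 0, 1],
  [0, 0, 0, 0, 0, 0, 1],
  [0, 0, 0, 0, 0, 0, 1],
])

```text
time: 4.6
ee_pos: [0.5525, -0.0849, 0.0779]
eef_rot: [180.0, -0.0, -4.8]
ft_force: [0.9, -0.6, -2.8]
gripper_width: 0.13
```

```bash
python3 -c "
from h import *
c=snap('side','s2'); cv2.imwrite('pics/s2z.png',cv2.resize(c['color'][190:310,260:400],None,fx=5,fy=5,interpolation=2))
togo(n2w((0,-.1205,.076)),[180,0,-4.75])"
```

```text
t 4.65 pos [ 0.5523 -0.0849  0.0777] rpy [-1.80e+02  1.00e-02 -4.75e+00] F [ 0.3  0.2 -2.7] w 0.128
 shift units [-0.002   0.099   0.0034]
 turn units [-0.001  0.001 -0.   ]
```

View pics/s2z.png

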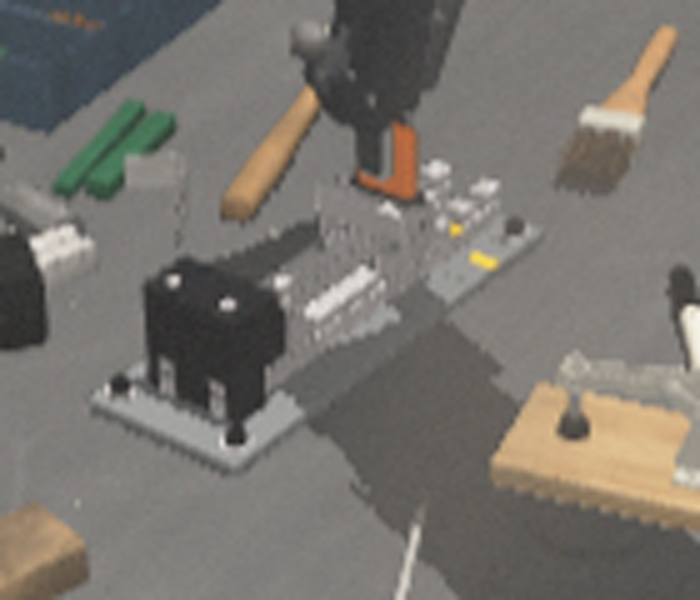

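Stop lifted (load −2.8 N at the wrist), and the tab is held. Now 50 mm toward −y.

Call:
move_arm([
  [0, 0.02, 0, 0, 0, 0, 1],
  [0, 0.02, 0, 0, 0, 0, 1],
  [0, 0.02, 0, 0, 0, 0, 1],
  [0, 0.02, 0, 0, 0, 0, 1],
  [0, 0.02, 0, 0, 0, 0, 1],
  [0, 0, 0, 0, 0, 0, 1],
  [0, 0, 0, 0, 0, 0, 1],
])

```text
time: 5.35
ee_pos: [0.5482, -0.1351, 0.0777]
eef_rot: [-180.0, 0.0, -4.8]
ft_force: [0.4, -0.1, -3.2]
gripper_width: 0.133
```

```bash
python3 -c "
from h import *
togo(n2w((0,-.1205,.060)),[180,0,-4.75])"
```

```text
t 5.35 pos [ 0.5482 -0.1351  0.0777] rpy [-1.7998e+02  1.0000e-02 -4.8100e+00] F [ 0.4 -0.1 -3.2] w 0.133
 shift units [-0.002  -0.0018  0.0355]
 turn units [-0.003  0.001 -0.011]
```

Call:
move_arm([
  [0, -0.001, 0.008, 0, 0, 0, 1],
  [0, 0, 0.008, 0, 0, 0, 1],
  [0, 0, 0.008, 0, 0, 0, 1],
  [0, 0, 0.006, 0, 0, 0, 1],
  [0, 0, 0.003, 0, 0, 0, 1],
  [0, 0, 0, 0, 0, 0, 1],
])

```text
time: 5.95
ee_pos: [0.5482, -0.1338, 0.0624]
eef_rot: [-180.0, 0.1, -4.7]
ft_force: [-6.3, 2.4, 10.0]
gripper_width: 0.134
```

Same height as when first gripped (62.4 mm) with 10 N contact, so it looks seated. Releasing.

Call:
move_arm([
  [0, 0, 0, 0, 0, 0, -1],
  [0, 0, 0, 0, 0, 0, -1],
  [0, 0, 0, 0, 0, 0, -1],
  [0, 0, 0, 0, 0, 0, -1],
  [0, 0, 0, 0, 0, 0, -1],
  [0, 0, -0.03, 0, 0, 0, -1],
  [0, 0, -0.06, 0, 0, 0, -1],
  [0, 0, -0.09, 0, 0, 0, -1],
  [0, 0, -0.09, 0, 0, 0, -1],
  [0, 0, 0, 0, 0, 0, -1],
])

```text
time: 6.95
ee_pos: [0.5525, -0.1361, 0.2052]
eef_rot: [179.7, -0.8, -4.7]
ft_force: [0.6, -0.6, 0.7]
gripper_width: 0.995
```

```bash
python3 -c "
from h import *
c=snap('wrist','w3'); s=snap('side','s3'); cv2.imwrite('pics/s3z.png',cv2.resize(s['color'][190:290,280:400],None,fx=6,fy=6,interpolation=2))
togo([.572,.325,.20],[180,0,-15+90])
print([np.round(proj(c,n2w((x,y,.096))),1).tolist() for x in(-.02,.02) for y in (-.1265,-.1145)])
print([np.round(proj(c,n2w((x,y,.048))),1).tolist() for x in(-.0335,.0335) for y in (-.1305,-.0905)])
"
```

```text
t 7.05 pos [ 0.5493 -0.1347  0.1989] rpy [179.91  -0.24  -4.75] F [-0.6  0.6 -0.6] w 1.002
 shift units [-0.0309 -0.92   -0.0038]
 turn units [  0.049  -0.027 -15.949]
[[323.7, 267.7], [307.2, 267.7], [323.9, 214.2], [306.7, 214.3]]
[[327.3, 261.2], [280.8, 261.3], [327.9, 183.8], [278.4, 183.8]]
```

View pics/w3.png

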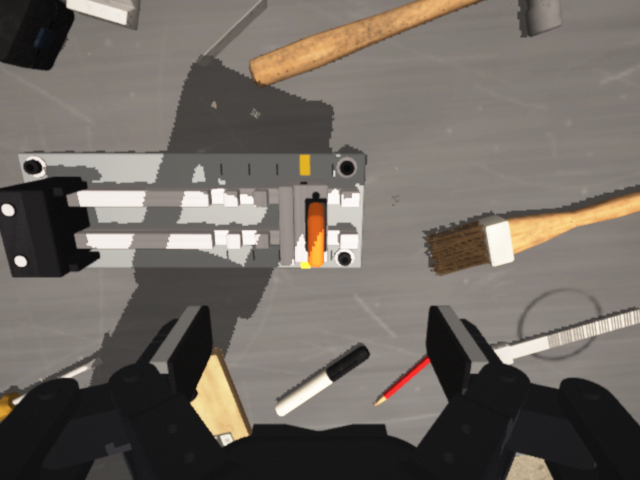

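View pics/s3z.png

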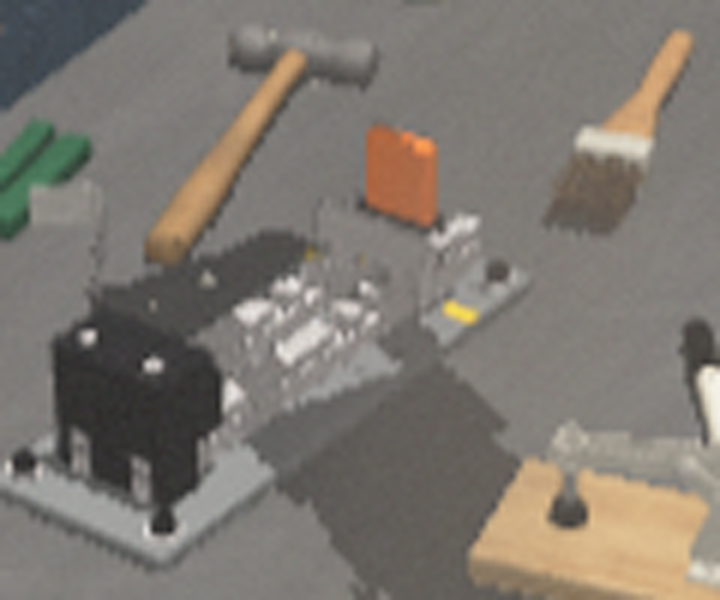

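Call:
move_arm([
  [-0.003, -0.06, -0.02, 0, 0, 0, -1],
  [-0.003, -0.095, 0, 0, 0, 0, -1],
  [-0.003, -0.095, 0, 0, 0, 0, -1],
  [-0.003, -0.095, 0, 0, 0, 0, -1],
  [-0.003, -0.095, 0, 0, 0, 0, -1],
  [-0.003, -0.095, 0, 0, 0, 0, -1],
  [-0.003, -0.095, 0, 0, 0, 0, -1],
  [-0.003, -0.095, 0, 0, 0, 0, -1],
  [-0.003, -0.095, 0, 0, 0, 0, -1],
  [-0.003, -0.06, 0, 0, 0, 0, -1],
])

```text
time: 8.05
ee_pos: [0.5683, 0.3085, 0.2045]
eef_rot: [180.0, 0.2, -4.6]
ft_force: [-0.5, -1.0, -0.7]
gripper_width: 0.996
```

Call:
move_arm([
  [0, -0.04, 0, 0, 0, -1, -1],
  [0, 0, 0, 0, 0, -1, -1],
  [0, 0, 0, 0, 0, -1, -1],
  [0, 0, 0, 0, 0, -1, -1],
  [0, 0, 0, 0, 0, -1, -1],
  [0, 0, 0, 0, 0, -1, -1],
  [0, 0, 0, 0, 0, -1, -1],
  [0, 0, 0, 0, 0, -1, -1],
  [0, 0, 0, 0, 0, -1, -1],
  [0, 0, 0, 0, 0, -1, -1],
])

```text
time: 9.05
ee_pos: [0.5704, 0.325, 0.2044]
eef_rot: [-179.9, 0.2, 45.5]
ft_force: [-0.9, -0.1, 0.0]
gripper_width: 1.002
```

Call:
move_arm([
  [0, 0, 0, 0, 0, -1, -1],
  [0, 0, 0, 0, 0, -1, -1],
  [0, 0, 0, 0, 0, -1, -1],
  [0, 0, 0, 0, 0, -1, -1],
  [0, 0, 0, 0, 0, -1, -1],
  [0, 0, 0, 0, 0, -1, -1],
  [0, 0, 0, 0, 0, 0, -1],
  [0, 0, 0, 0, 0, 0, -1],
])

```text
time: 9.85
ee_pos: [0.5708, 0.3252, 0.2051]
eef_rot: [-179.9, 0.1, 75.1]
ft_force: [0.4, -1.4, 0.0]
gripper_width: 0.998
```

```bash
python3 -c "
from h import *
c=snap('wrist','w4')
togo([.572,.325,.20],[180,0,-15+90])
"
```

```text
t 9.9 pos [0.571  0.3252 0.2054] rpy [-1.7992e+02  5.0000e-02  7.5130e+01] F [-0.3 -0.1 -0.1] w 0.997
 shift units [0.0001 0.0022 0.0107]
 turn units [-0.016  0.011  0.026]
```

View pics/w4.png

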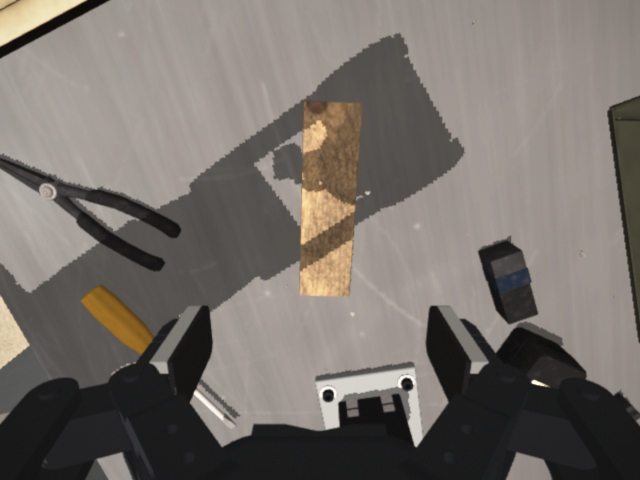

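```bash
python3 -c "
from h import *
c=load('w4'); H,S,V=cv2.split(cv2.cvtColor(c['color'],cv2.COLOR_BGR2HSV))
m=((H>=5)&(H<=24)&(S>85)&(V>25)).astype(np.uint8); m[:90]=0;m[310:]=0;m[:,:285]=0;m[:,380:]=0
m=cv2.morphologyEx(m,cv2.MORPH_OPEN,np.ones((5,5)))
ct=max(cv2.findContours(m,0,2)[0],key=cv2.contourArea); print(cv2.contourArea(ct))
h=cv2.convexHull(ct); ap=cv2.approxPolyN(h,4)[0]
print(ap.tolist()); W=np.array([onz(c,*p,.027) for p in ap]); print(W.round(4),W.mean(0))
for i in range(4): d=W[(i+1)%4]-W[i]; print(np.hypot(*d[:2]).round(4),np.degrees(np.arctan2(d[1],d[0])).round(1))
z=cv2.resize(c['color'][90:310,270:390],None,fx=2.7,fy=2.7,interpolation=2);cv2.imwrite('pics/w4z.png',z)
"
```

```text
10158.5
[[362, 103], [349, 295], [298, 295], [303, 101]]
[[0.6267 0.4011 0.027 ]
 [0.5765 0.2361 0.027 ]
 [0.5296 0.2485 0.027 ]
 [0.581  0.4148 0.027 ]] [0.5784633  0.32514905 0.027     ]
0.1725 -106.9
0.0486 165.2
0.1741 72.8
0.0478 -16.7
```

View pics/w4z.png

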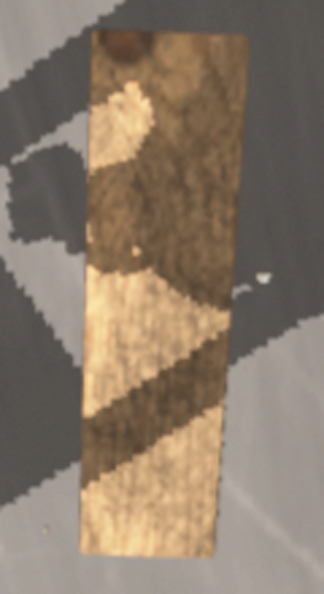

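Top face corners at (303,101), (362,103), (349,295), (298,295) give 173×48 mm, which fits the packer, with centre (0.578, 0.325) and axis at 73°.

```bash
python3 -c "
from h import *
togo([.5785,.3251,.003],[180,0,73])
"
```

```text
t 9.9 pos [0.571  0.3252 0.2054] rpy [-1.7992e+02  5.0000e-02  7.5130e+01] F [-0.3 -0.1 -0.1] w 0.997
 shift units [0.004  0.0152 0.4047]
 turn units [-0.016  0.011  0.426]
```

Call:
move_arm([
  [0.004, 0.015, 0.05, 0, 0, 0.42, -1],
  [0, 0, 0.09, 0, 0, 0, -1],
  [0, 0, 0.09, 0, 0, 0, -1],
  [0, 0, 0.08, 0, 0, 0, -1],
  [0, 0, 0.05, 0, 0, 0, -1],
  [0, 0, 0.025, 0, 0, 0, -1],
  [0, 0, 0, 0, 0, 0, -1],
  [0, 0, 0, 0, 0, 0, -1],
])

```text
time: 10.7
ee_pos: [0.5802, 0.3258, 0.0151]
eef_rot: [179.9, -0.1, 73.1]
ft_force: [-0.3, 0.3, 0.3]
gripper_width: 0.999
```

```bash
python3 -c "
from h import *
togo([.5785,.3251,.003],[180,0,73])
"
```

```text
t 10.7 pos [0.5802 0.3258 0.0151] rpy [ 1.7992e+02 -6.0000e-02  7.3120e+01] F [-0.3  0.3  0.3] w 0.999
 shift units [-0.0024 -0.0029  0.0242]
 turn units [ 0.017 -0.013  0.025]
```

Call:
move_arm([
  [-0.001, -0.002, 0.012, 0, 0, 0, -1],
  [-0.001, 0, 0.01, 0, 0, 0, -1],
  [0, 0, 0, 0, 0, 0, 1],
  [0, 0, 0, 0, 0, 0, 1],
  [0, 0, 0, 0, 0, 0, 1],
  [0, 0, 0, 0, 0, 0, 1],
  [0, 0, 0, 0, 0, 0, 1],
  [0, 0, 0, 0, 0, 0, 1],
])

```text
time: 11.5
ee_pos: [0.5785, 0.325, 0.0035]
eef_rot: [179.9, -0.0, 73.2]
ft_force: [0.7, -0.4, 3.1]
gripper_width: 0.55
```

Call:
move_arm([
  [0, 0, 0, 0, 0, 0, 1],
  [0, 0, 0, 0, 0, 0, 1],
])

```text
time: 11.7
ee_pos: [0.5785, 0.325, 0.0035]
eef_rot: [179.9, -0.0, 73.2]
ft_force: [-0.9, -0.4, 5.4]
gripper_width: 0.548
```

Call:
move_arm([
  [0, 0, -0.04, 0, 0, 0, 1],
  [0, 0, -0.07, 0, 0, 0, 1],
  [0, 0, -0.08, 0, 0, 0, 1],
  [0, 0, -0.08, 0, 0, 0, 1],
  [0, 0, -0.05, 0, 0, -0.8, 1],
  [0, 0, 0, 0, 0, -0.8, 1],
  [0, 0, 0, 0, 0, -0.82, 1],
  [0, 0, 0, 0, 0, 0, 1],
])

```text
time: 12.5
ee_pos: [0.5773, 0.3246, 0.1619]
eef_rot: [-179.9, 0.0, 85.3]
ft_force: [0.3, -0.2, -1.4]
gripper_width: 0.547
```

```bash
python3 -c "
from h import *
togo(n2w((0,-.0186,.15)),[180,0,85.25])
"
```

```text
t 12.5 pos [0.5773 0.3246 0.1619] rpy [-1.7991e+02  4.0000e-02  8.5290e+01] F [ 0.3 -0.2 -1.4] w 0.547
 shift units [-0.7153  0.0156  0.0243]
 turn units [-0.017  0.008  0.008]
```

Call:
move_arm([
  [-0.05, 0.002, 0, 0, 0, 0, 1],
  [-0.085, 0.002, 0, 0, 0, 0, 1],
  [-0.085, 0.002, 0, 0, 0, 0, 1],
  [-0.085, 0.002, 0, 0, 0, 0, 1],
  [-0.085, 0.002, 0, 0, 0, 0, 1],
  [-0.085, 0.002, 0, 0, 0, 0, 1],
  [-0.085, 0.002, 0, 0, 0, 0, 1],
  [-0.085, 0.001, 0, 0, 0, 0, 1],
  [-0.05, 0, 0, 0, 0, 0, 1],
  [-0.02, 0, 0, 0, 0, 0, 1],
])

```text
time: 13.5
ee_pos: [0.5551, -0.0346, 0.162]
eef_rot: [-179.9, 0.0, 85.0]
ft_force: [0.2, 0.1, -2.3]
gripper_width: 0.551
```

Call:
move_arm([
  [0, 0, 0, 0, -1, 0, 1],
  [0, 0, 0, 0, -1, 0, 1],
  [0, 0, 0, 0, -1, 0, 1],
  [0, 0, 0, 0, 0, 0, 1],
  [0, 0, 0, 0, 0, 0, 1],
])

```text
time: 14.0
ee_pos: [0.5555, -0.0307, 0.1621]
eef_rot: [-179.9, 14.9, 85.3]
ft_force: [-0.9, -1.1, -1.9]
gripper_width: 0.55
```

```bash
cat >> h.py <<'E'
def tilt_pose(a,Ny,Nz,x=0,L=.0875,h=.0035):
    """TCP target (world) and rpy so that packer nose-bottom corner is at nest (Ny,Nz), tail up a deg"""
    r=np.radians(a); R=rot([180,0,90+np.degrees(YAW)])@Ro.from_rotvec([0,-r,0]).as_matrix()
    Nw=n2w((x,Ny,Nz)); return Nw-R@np.array([L,0,h]), Ro.from_matrix(R).as_euler('xyz',degrees=True)
def nest(p):
    d=np.array(p)-O; c_,s_=np.cos(YAW),np.sin(YAW); return np.array([c_*d[0]+s_*d[1],-s_*d[0]+c_*d[1],d[2]])
def where(L=.0875,h=.0035):
    s=env.sense(); R=rot(s['eef_rot'])
    for n,q in [('noseB',(L,0,h)),('noseT',(L,0,h-.027)),('tailB',(L-.175,0,h)),('tailT',(L-.175,0,h-.027))]:
        print(n,(nest(s['ee_pos']+R@np.array(q))*1000).round(1))
E
python3 -c "
from h import *
p,r=tilt_pose(15,.065,.098); print(nest(p),r); togo(p,r); where()
c=snap('scene','c5'); cv2.imwrite('pics/c5z.png',cv2.resize(c['color'][190:310,280:440],None,fx=5,fy=5,interpolation=2))
c=snap('side','s5'); cv2.imwrite('pics/s5z.png',cv2.resize(c['color'][160:300,260:400],None,fx=5,fy=4.2,interpolation=2))
c=snap('wrist','w5')
"
```

```text
[ 4.98732999e-17 -1.86126431e-02  1.24027407e-01] [180.    15.    85.25]
t 14.0 pos [ 0.5555 -0.0307  0.1621] rpy [-179.92   14.86   85.35] F [-0.9 -1.1 -1.9] w 0.55
 shift units [0.0161 0.0006 0.0744]
 turn units [-0.01  -0.027  0.019]
noseB [ -0.4  66.8 136.2]
noseT [ -0.4  73.8 162.3]
tailB [-1.000e-01 -1.023e+02  1.811e+02]
tailT [-1.000e-01 -9.540e+01  2.072e+02]
```

View pics/c5z.png

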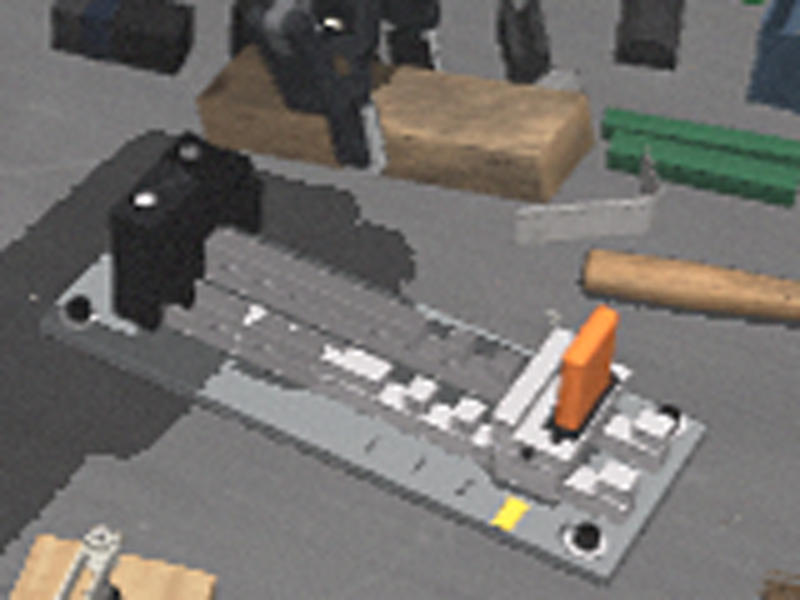

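View pics/s5z.png

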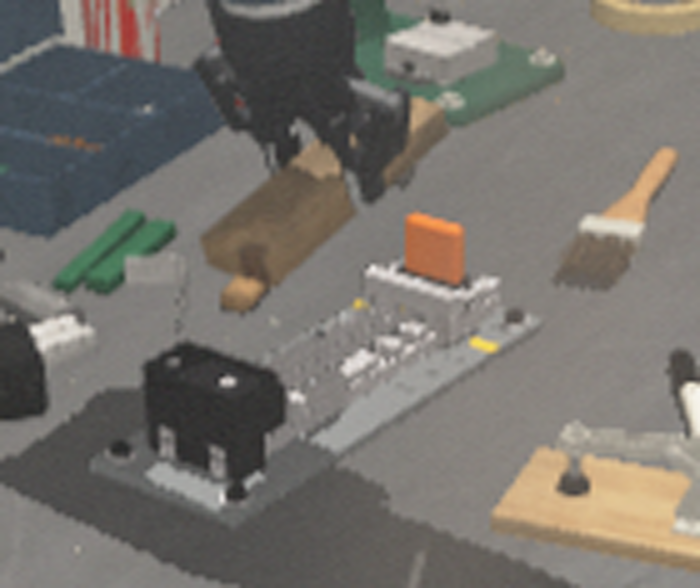

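View pics/w5.png

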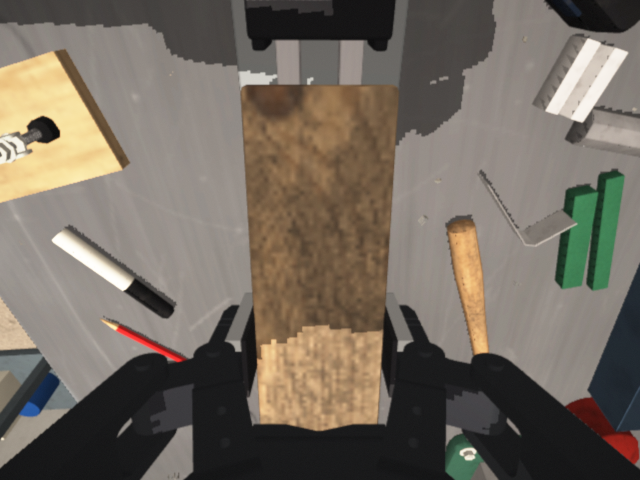

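The wrist view shows the packer's nose end edge at row ~86, columns 243–396, with the rails ahead of it. I'll use that to check the real offset of the packer in the jaws.

```bash
python3 -c "
from h import *
c=load('w5'); s=env.sense(); R=rot(s['eef_rot'])
for L in (.0855,.0875,.0895,.0915):
  print(L,[np.round(proj(c,s['ee_pos']+R@np.array([L,y,.0035-.027])),1).tolist() for y in (-.024,.024)])
# nose lip edge, top z .081, and wall corners rail lines
for p in [(-.012,.07,.036),(-.026,.07,.036),(.012,.07,.036),(.026,.07,.036),(-.03,.0705,.069),(.03,.0705,.069),(-.035,.0765,.081),(.035,.0765,.081)]: print(p,np.round(proj(c,n2w(p)),1))
cv2.imwrite('pics/w5z.png',cv2.resize(c['color'][0:130,220:420],None,fx=4,fy=4,interpolation=2))
"
```

```text
0.0855 [[239.5, 92.8], [400.3, 93.0]]
0.0875 [[239.1, 85.6], [400.8, 85.8]]
0.0895 [[238.7, 78.3], [401.3, 78.5]]
0.0915 [[238.2, 71.0], [401.7, 71.1]]
(-0.012, 0.07, 0.036) [298.4  45. ]
(-0.026, 0.07, 0.036) [274.5  45. ]
(0.012, 0.07, 0.036) [339.4  45. ]
(0.026, 0.07, 0.036) [363.3  45. ]
(-0.03, 0.0705, 0.069) [260.1  51.3]
(0.03, 0.0705, 0.069) [377.7  51.3]
(-0.035, 0.0765, 0.081) [245.2  40.5]
(0.035, 0.0765, 0.081) [392.6  40.5]
```

View pics/w5z.png

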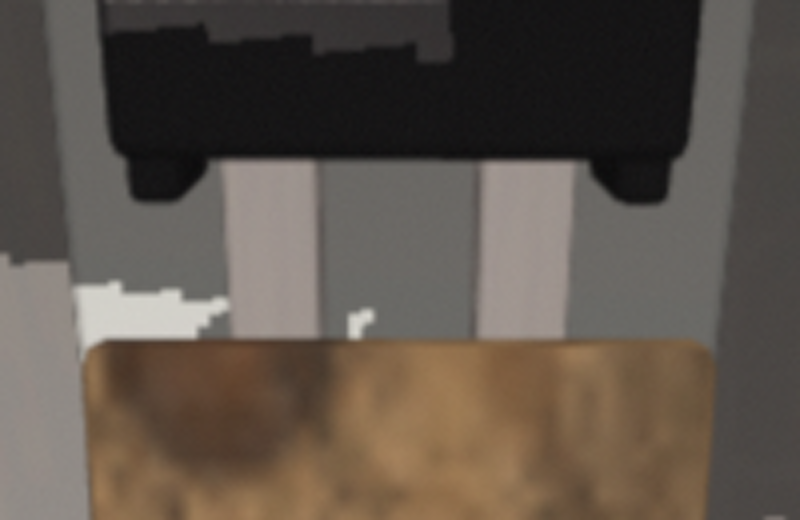

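```bash
python3 -c "
from h import *
p,r=tilt_pose(15,.066,.046); togo(p,r)"
```

```text
t 14.15 pos [ 0.5558 -0.0324  0.1628] rpy [180.    14.92  85.19] F [ 0.6 -0.2 -2.1] w 0.547
 shift units [ 0.0485 -0.0004  0.175 ]
 turn units [-0.002 -0.015 -0.012]
```

Call:
move_arm([
  [0.01, 0, 0.035, 0, 0, 0, 1],
  [0.01, 0, 0.038, 0, 0, 0, 1],
  [0.01, 0, 0.038, 0, 0, 0, 1],
  [0.01, 0, 0.036, 0, 0, 0, 1],
  [0.008, 0, 0.028, 0, 0, 0, 1],
  [0, 0, 0, 0, 0, 0, 1],
  [0, 0, 0, 0, 0, 0, 1],
])

```text
time: 14.85
ee_pos: [0.556, -0.032, 0.0723]
eef_rot: [-180.0, 15.0, 85.2]
ft_force: [0.4, 0.1, -1.7]
gripper_width: 0.546
```

```bash
python3 -c "
from h import *
p,r=tilt_pose(15,.066,.038); togo(p,r); where()
p,r=tilt_pose(15,.080,.038); togo(p,r)"
```

```text
t 14.85 pos [ 0.556  -0.032   0.0723] rpy [-180.     14.99   85.22] F [ 0.4  0.1 -1.7] w 0.546
 shift units [ 0.005  -0.0006  0.0158]
 turn units [-0.003 -0.001 -0.007]
noseB [ 0.4 65.6 46.3]
noseT [ 0.4 72.6 72.4]
tailB [   0.3 -103.4   91.6]
tailT [  0.3 -96.4 117.6]
t 14.85 pos [ 0.556  -0.032   0.0723] rpy [-180.     14.99   85.22] F [ 0.4  0.1 -1.7] w 0.546
 shift units [ 0.0321 -0.0007  0.0085]
 turn units [-0.003 -0.001 -0.007]
```

Call:
move_arm([
  [0.002, -0.001, 0.008, 0, 0, 0, 1],
  [0.002, 0, 0.008, 0, 0, 0, 1],
  [0, 0, 0, 0, 0, 0, 1],
  [0, 0, 0, 0, 0, 0, 1],
])

```text
time: 15.25
ee_pos: [0.5554, -0.0316, 0.064]
eef_rot: [180.0, 15.0, 85.3]
ft_force: [-0.4, -0.1, -2.0]
gripper_width: 0.551
```

```bash
python3 -c "
from h import *
where()
p,r=tilt_pose(15,.080,.038); togo(p,r)"
```

```text
noseB [-0.3 65.9 37.9]
noseT [-0.3 72.9 64. ]
tailB [  -0.3 -103.1   83.2]
tailT [ -0.3 -96.1 109.3]
t 15.25 pos [ 0.5554 -0.0316  0.064 ] rpy [179.99  15.    85.25] F [-0.4 -0.1 -2. ] w 0.551
 shift units [ 0.0272  0.0006 -0.0074]
 turn units [ 0.002 -0.     0.   ]
```

Call:
move_arm([
  [0.009, 0, -0.0025, 0, 0, 0, 1],
  [0.009, 0, -0.0025, 0, 0, 0, 1],
  [0.008, 0.001, -0.002, 0, 0, 0, 1],
  [0, 0, 0, 0, 0, 0, 1],
  [0, 0, 0, 0, 0, 0, 1],
])

```text
time: 15.75
ee_pos: [0.557, -0.018, 0.0638]
eef_rot: [180.0, 15.0, 85.3]
ft_force: [-0.4, -0.8, -1.5]
gripper_width: 0.549
```

```bash
python3 -c "
from h import *
where()
p,r=tilt_pose(15,.081,.0365); togo(p,r)
c=snap('scene','c6'); cv2.imwrite('pics/c6z.png',cv2.resize(c['color'][190:310,280:440],None,fx=5,fy=5,interpolation=2))
c=snap('wrist','w6')
"
```

```text
noseB [ 0.1 79.6 37.8]
noseT [ 0.1 86.6 63.9]
tailB [  0.2 -89.4  83.1]
tailT [  0.2 -82.4 109.2]
t 15.75 pos [ 0.557  -0.018   0.0638] rpy [180.    15.    85.28] F [-0.4 -0.8 -1.5] w 0.549
 shift units [ 0.0034 -0.0003  0.0018]
 turn units [0.002 0.    0.006]
```

View pics/c6z.png

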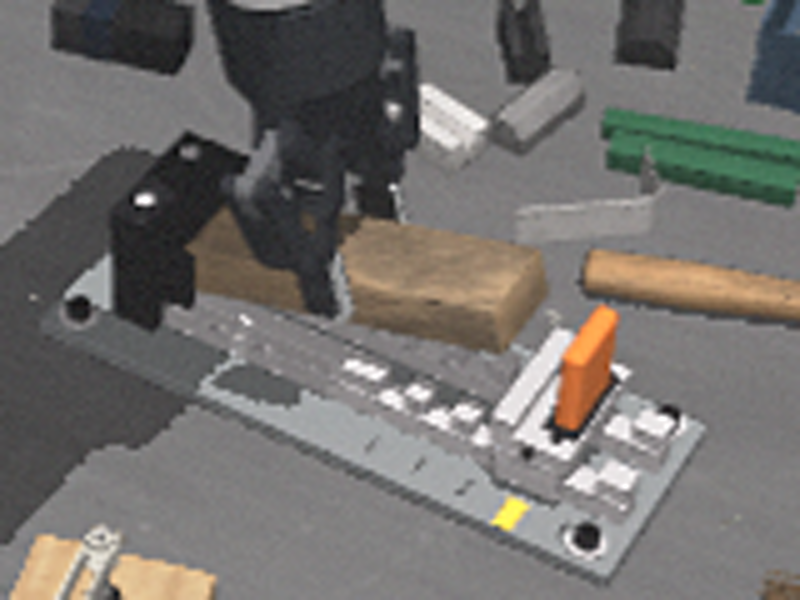

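View pics/w6.png

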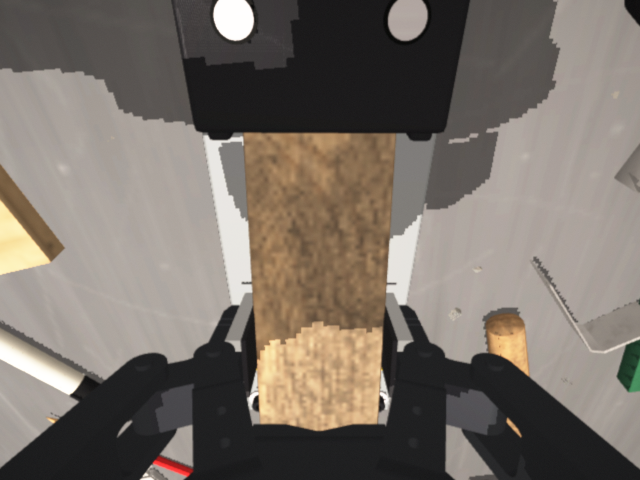

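```bash
python3 -c "
from h import *
p,r=tilt_pose(12.5,.0825,.0375); togo(p,r)
prev=(p,r)
for a,Ny,Nz in [(10,.0838,.0375),(7.5,.085,.0373),(5,.086,.037),(2.5,.0868,.0368),(0,.0873,.0366)]:
    q=tilt_pose(a,Ny,Nz); print(a,(rot(prev[1]).T@(q[0]-prev[0])/.5).round(4)); prev=q
"
```

```text
t 15.85 pos [ 0.557  -0.0183  0.0638] rpy [-180.     15.     85.26] F [ 0.   0.5 -2.1] w 0.55
 shift units [ 0.0061 -0.0002  0.0066]
 turn units [-0.     0.501  0.002]
10 [0.0024 0.     0.0071]
7.5 [ 0.0023 -0.      0.0076]
5 [ 0.0019 -0.      0.008 ]
2.5 [0.0015 0.     0.0079]
0 [ 0.0009 -0.      0.008 ]
```

Call:
move_arm([
  [0.006, 0, 0.0066, 0, 0.5, 0, 1],
  [0, 0, 0, 0, 0, 0, 1],
  [0.0024, 0, 0.0071, 0, 0.5, 0, 1],
  [0, 0, 0, 0, 0, 0, 1],
  [0, 0, 0, 0, 0, 0, 1],
])

```text
time: 16.35
ee_pos: [0.5571, -0.0163, 0.0563]
eef_rot: [-180.0, 10.1, 85.2]
ft_force: [0.1, -1.1, -1.3]
gripper_width: 0.549
```

```bash
python3 -c "
from h import *
where();p,r=tilt_pose(7.5,.0850,.0373); togo(p,r)"
```

```text
noseB [ 0.1 83.3 37.5]
noseT [ 0.2 88.  64.1]
tailB [  0.  -89.   68.1]
tailT [  0.  -84.3  94.7]
t 16.35 pos [ 0.5571 -0.0163  0.0563] rpy [-179.99   10.08   85.2 ] F [ 0.1 -1.1 -1.3] w 0.549
 shift units [ 0.0034 -0.0002  0.0077]
 turn units [-0.003  0.517 -0.01 ]
```

Call:
move_arm([
  [0.0036, 0, 0.0077, 0, 0.52, 0, 1],
  [0, 0, 0, 0, 0, 0, 1],
  [0.002, 0, 0.008, 0, 0.5, 0, 1],
  [0, 0, 0, 0, 0, 0, 1],
  [0, 0, 0, 0, 0, 0, 1],
])

```text
time: 16.85
ee_pos: [0.5572, -0.0145, 0.048]
eef_rot: [-180.0, 5.0, 85.2]
ft_force: [0.1, -0.4, -2.1]
gripper_width: 0.547
```

```bash
python3 -c "
from h import *
where();p,r=tilt_pose(2.5,.0868,.0368); togo(p,r)
c=snap('scene','c7'); cv2.imwrite('pics/c7z.png',cv2.resize(c['color'][190:310,280:440],None,fx=5,fy=5,interpolation=2))"
```

```text
noseB [ 0.1 86.4 36.9]
noseT [ 0.1 88.8 63.8]
tailB [ -0.  -87.9  52.2]
tailT [  0.  -85.6  79.1]
t 16.85 pos [ 0.5572 -0.0145  0.048 ] rpy [-179.98    5.01   85.23] F [ 0.1 -0.4 -2.1] w 0.547
 shift units [ 0.0007 -0.0001  0.0078]
 turn units [-0.004  0.501 -0.005]
```

View pics/c7z.png

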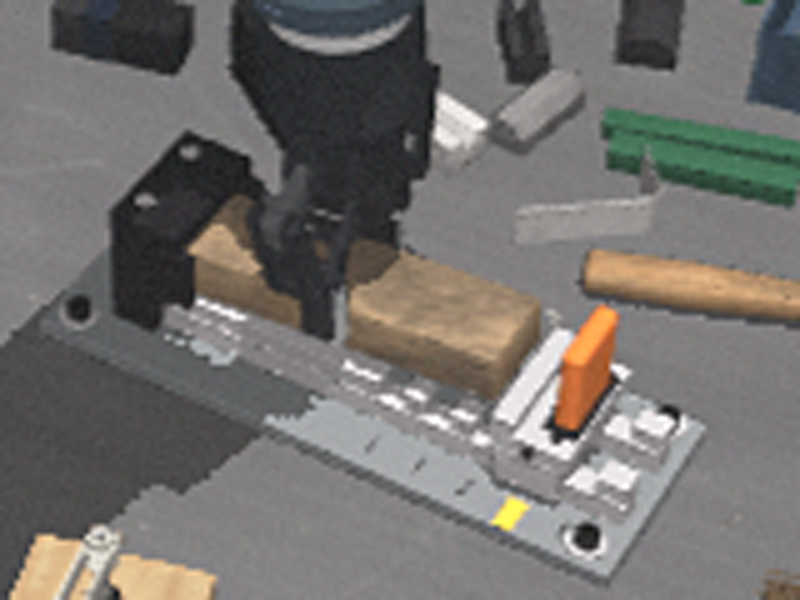

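The tail is inside the stop face with no contact force. Finishing the swing.

Call:
move_arm([
  [0.001, 0, 0.0078, 0, 0.5, 0, 1],
  [0, 0, 0, 0, 0, 0, 1],
  [0.0009, 0, 0.008, 0, 0.5, 0, 1],
  [0, 0, 0, 0, 0, 0, 1],
  [0, 0, 0, 0, 0, 0, 1],
])

```text
time: 17.4
ee_pos: [0.5573, -0.014, 0.0401]
eef_rot: [-180.0, 0.0, 85.2]
ft_force: [0.2, 0.1, -1.5]
gripper_width: 0.547
```

```bash
python3 -c "
from h import *
where();p,r=tilt_pose(0,.0873,.036); togo(p,r)"
```

```text
noseB [ 0.1 87.5 36.6]
noseT [ 0.1 87.5 63.6]
tailB [  0.  -87.5  36.6]
tailT [  0.  -87.5  63.6]
t 17.4 pos [ 0.5573 -0.014   0.0401] rpy [-179.98    0.     85.22] F [ 0.2  0.1 -1.5] w 0.547
 shift units [-0.0004 -0.0002  0.0012]
 turn units [-0.003  0.    -0.006]
```

Call:
move_arm([
  [0, 0, 0.0015, 0, 0, 0, 1],
  [0, 0, 0, 0, 0, 0, 1],
  [0, 0, 0, 0, 0, 0, 1],
])

```text
time: 17.7
ee_pos: [0.5575, -0.0136, 0.0394]
eef_rot: [180.0, -0.1, 85.3]
ft_force: [0.1, -0.0, -1.5]
gripper_width: 0.547
```

Call:
move_arm([
  [0, 0, 0, 0, 0, 0, -1],
  [0, 0, 0, 0, 0, 0, -1],
  [0, 0, 0, 0, 0, 0, -1],
  [0, 0, 0, 0, 0, 0, -1],
  [0, 0, 0, 0, 0, 0, -1],
  [0, 0, 0, 0, 0, 0, -1],
])

```text
time: 18.3
ee_pos: [0.5574, -0.0139, 0.0393]
eef_rot: [180.0, -0.1, 85.2]
ft_force: [0.2, 0.1, 0.1]
gripper_width: 1.0
```

Call:
move_arm([
  [0, 0, -0.02, 0, 0, 0, -1],
  [0, 0, -0.05, 0, 0, 0, -1],
  [0, 0, -0.09, 0, 0, 0, -1],
  [0, 0, -0.09, 0, 0, 0, -1],
  [0, 0, -0.09, 0, 0, 0, -1],
  [0, 0, -0.04, 0, 0, 0, -1],
  [0, 0, 0, 0, 0, 0, -1],
  [0, 0, 0, 0, 0, 0, -1],
])

```text
time: 19.1
ee_pos: [0.5573, -0.0141, 0.2297]
eef_rot: [179.9, -0.1, 85.3]
ft_force: [0.6, 0.3, -0.7]
gripper_width: 1.002
```

```bash
python3 -c "
from h import *
c=snap('wrist','w8')
s=snap('scene','c8'); cv2.imwrite('pics/c8z.png',cv2.resize(s['color'][190:310,280:440],None,fx=5,fy=5,interpolation=2))
d=snap('side','s8'); cv2.imwrite('pics/s8z.png',cv2.resize(d['color'][190:310,260:400],None,fx=5,fy=5,interpolation=2))
print('pk',[np.round(proj(c,n2w((x,y,.063))),1).tolist() for x in(-.024,.024) for y in (-.0875,.0765)])
print('tab',[np.round(proj(c,n2w((x,y,.096))),1).tolist() for x in(-.02,.02) for y in (-.1265,-.1145)])
e=env.sense(); print(e['time'],e['ee_pos'])
"
```

```text
pk [[292.8, 304.0], [288.4, 118.2], [344.6, 303.9], [349.1, 118.2]]
tab [[295.8, 362.1], [295.6, 350.3], [341.6, 362.1], [341.9, 350.3]]
19.25 [ 0.55620794 -0.01392278  0.22741155]
```

View pics/w8.png

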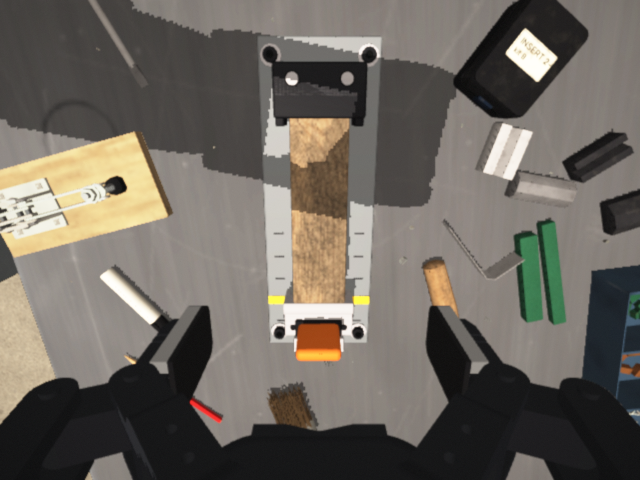

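View pics/c8z.png

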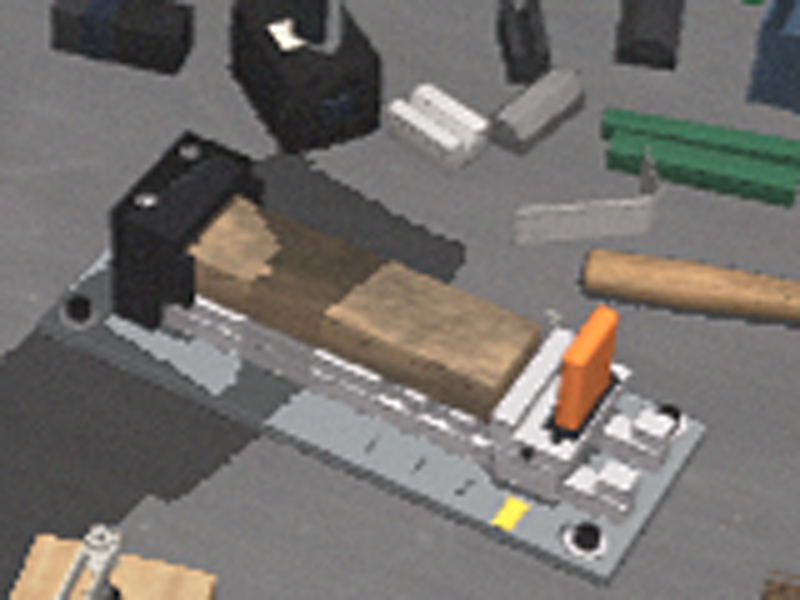

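View pics/s8z.png

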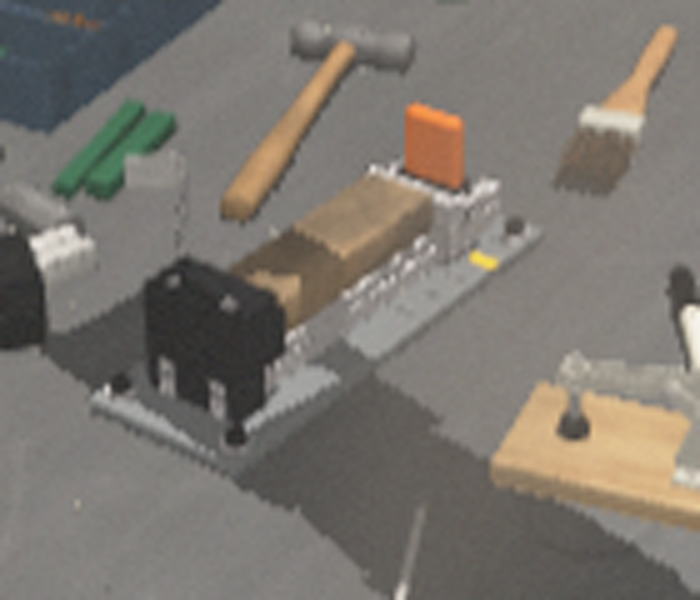

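The packer lies flat between nose and stop: in the wrist view it spans columns 292–348 and rows 118–303, as predicted for the loaded pose. The stop is level at the yellow stripes (row 300), the arm is clear and the tools are undisturbed. Handing in.

```bash
python3 -c "
from h import *
print(env.sign_off())"
```

```text
the job is handed in; nothing more can be done
None
```

The job is done and handed in at about 19 s of the 54 s allowed: the stop is in the yellow notches and the packer lies flat between nose and stop.

- **Stop:** I lifted it about 15 mm by its orange tab, moved it 50 mm along the rails and lowered it. The tool stopped at the same height as before the lift (62.4 mm) with about 10 N of contact. In the pictures it sits level at the yellow stripes.
- **Packer:** I hooked one end under the nose lip at 15° and swung the other end down in steps. The wrist force stayed around its own weight throughout.
- **Final check:** The last wrist picture matched the predicted loaded position to within about 1–2 pixels, and the side and scene views show it flat. The tool was about 0.23 m above the bench, touching nothing. I did not move the brush or the other loose tools, and none of the views I looked at showed them disturbed.

No check failed. Two small disagreements came up:
- The first packer position from the two fixed cameras differed by about 12 mm, so I used the wrist view instead.
- The 1 mm press just before letting go showed no contact force, so the packer may have dropped a few tenths of a millimetre onto the rails.

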